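# Plaster moulds back on their drying bats

## Task

Put each of the four white plaster moulds standing on the pottery table onto the round drying bat whose painted silhouette matches it in shape and size, upright, centred and turned to fit the silhouette. Plaster chips, so set the moulds down rather than dropping them, and leave the glaze jar and the rolling pin where they are.

Things in the scene. Friction and masses are not known exactly. Their poses are not given: they have to be found in the camera images.
- mould_large: Large round hump mould, 60 mm across. Solid white plaster, standing flat on its base on the table, 50 mm high in all; the sides are upright up to 38 mm, above that the top draws in. Loose, 50 to 210 g. Origin at the centre of its underside, z up. Its yaw does not matter.
- mould_small: Small round hump mould, 40 mm across. Solid white plaster, standing flat on its base on the table, 50 mm high in all; the sides are upright up to 38 mm, above that the top draws in. Loose, 50 to 210 g. Origin at the centre of its underside, z up. Its yaw does not matter.
- mould_square: Square hump mould, 52 x 52 mm, with a smaller square step of 40 mm on top. Solid white plaster, standing flat on its base on the table, 50 mm high in all; the sides are upright up to 40 mm, above that the top draws in. Loose, 50 to 210 g. Origin at the centre of its underside, z up. x and y along its sides.
- mould_oblong: Oblong hump mould with half-round ends, 84 mm long (along its x) and 40 mm wide (along its y), with a smaller step of the same outline on top. Solid white plaster, standing flat on its base on the table, 50 mm high in all; the sides are upright up to 40 mm, above that the top draws in. Loose, 50 to 210 g. Origin at the centre of its underside, z up. Its two long sides are flat.
- bat_large: Drying bat: flat round plywood disc, 112 mm across, 8 mm thick, fixed to the table, with a dark grey silhouette painted at its centre: a disc 68 mm across, for the large round mould. Origin at the centre of its underside (on the table), z up; its top face is 8 mm above it. 
- bat_small: Drying bat: flat round plywood disc, 112 mm across, 8 mm thick, fixed to the table, with a dark grey silhouette painted at its centre: a disc 48 mm across, for the small round mould. Origin at the centre of its underside (on the table), z up; its top face is 8 mm above it. 
- bat_square: Drying bat: flat round plywood disc, 112 mm across, 8 mm thick, fixed to the table, with a dark grey silhouette painted at its centre: a square of 60 mm, for the square mould. Origin at the centre of its underside (on the table), z up; its top face is 8 mm above it. x and y along the square's sides.
- bat_oblong: Drying bat: flat round plywood disc, 112 mm across, 8 mm thick, fixed to the table, with a dark grey silhouette painted at its centre: an oblong with half-round ends, 92 x 48 mm, for the oblong mould. Origin at the centre of its underside (on the table), z up; its top face is 8 mm above it. x along the silhouette's length.
- glaze_jar: Bystander: closed grey glaze jar with black cap, 72 mm across, 100 mm high, loose, to the left of the work. Origin at the centre of its underside.
- rolling_pin: Bystander: wooden rolling pin, 42 mm thick and 380 mm long with its handles, lying roughly along world y in a low wooden rest beyond the work. Origin at its middle, on its underside.
There are look-alikes about, which are no part of the job. What is shaped like the mould_large but blue or turquoise is not meant. What is shaped like the bat_small but blue is not meant.

How it is judged:
By the outcome, as a careful person would: the job done as asked, in the order asked, and still so for the second after the job is handed in, with the robot touching nothing.
It also fails if it takes over 93 s, if anything falls off the work surface, if the arm or the gripper's body presses on something with over 40 N, if the wrist force passes 120 N, or if a joint passes its speed limit or range.

## Robot

A 7-joint arm with a two-finger parallel gripper is mounted at the origin on the work surface. World frame = base frame: x ahead of the robot, y to its left, z up, the work surface at z = 0. Lengths are in m, angles in rad, forces in N, time in s.
With the tool pointing down it reaches from about 0.4 to 0.85 m from the base axis. Payload 10.4 kg.
Tool frame: the origin (TCP) lies at the very end of the fingers, on their centre line; the grasp point (between the pads) lies 19 mm behind it (grip_point_offset is the distance from the TCP to the grasp point, in m); z points along the fingers, y is the line along which they close (so a half turn about z gives the same grasp; the last joint's range is limited). The gripper opens to 87 mm and grips with 3 to 60 N. Pads are 19 mm wide; open, the fingers measure 117 mm over their backs; the gripper's body (75 mm by 190 mm) begins 51 mm behind the grasp point.
Start: joints at [1.226, 0.332, -0.065, 1.46, 0.022, 1.35, -0.088], TCP at [0.198, -0.593, 0.223] pointing down, gripper open.
Joint ranges: [-2.6, 2.6], [-0.5, 2.12], [-1.47, 1.34], [0.16, 2.42], [-1.27, 4.41], [0.06, 2.06], [-2.6, 2.6]. Speed limits (rad/s): [2.22, 2.22, 2.79, 2.79, 3.14, 3.14, 3.14].

## Interface

Orientations are given as a unit quaternion [x, y, z, w].
In Python, from bench import * gives the robot as it stands.
- The arm moves only by the tool play_rows, never from a script. Its argument "increments" is text: rows parted by semicolons, each of 7 numbers parted by spaces: the turn, a rotation vector about the tool's x, y, z in rad, then the shift along the tool's x, y, z in m, then the opening, from 0 (shut) to 1 (fully open). A call has 1 to 8 rows; each row is the pose to reach, as a shift and turn from the pose commanded when the call began, along the tool's axes at that moment; what a row does not reach only later rows make up. A row lasts 1/10 s, in which the tool goes at most 50 mm and 8.59 degrees, less where a joint would pass 70% of its speed; a pose out of reach is approached as far as the arm can. A call with a gripper value outside its range is refused whole. The fingers move at their own pace and stop on an object; "grip_force" is the grip in N (left out, the last holds). Time passes only in rows, so rows that repeat a pose let the fingers close. It gives the time, the measured TCP pose, the force, the opening and the grip force at its end, in the units of the state.
- read_state(): the state, without advancing time (a new reading comes with each control period).
- camera(name): name is "scene" or "side" or "wrist"; returns a dict with "color" (400x640x3 uint8, red, green, blue), "fx", "fy", "cx", "cy" (pixels), "camera_from_world" (4x4, takes a point from world to camera coordinates); the wrist camera has in their place "mount" (4x4, takes a point from camera to tool coordinates, whose origin is the TCP and whose axes are the flange's). Camera axes: x right, y down, z forward; pixel columns grow to the right and rows downward; lengths in m; the calibration is good to about 2 mm. A picture is of the moment at which its call begins: read the wrist's pose just before it. There is no depth.
- close_job(): hands the job in; it is judged then, once.
The state is a dict: "time": time; "joint_positions": joint angles; "joint_vel": joint speeds; "joint_torque": joint torques, N m; "ee_pos": TCP position; "eef_rot": TCP orientation; "ft_force": force on the tool from outside, world axes, zero at the start; "torque": the same for the moment, N m; "width": finger opening in m; "grip_force": force on a finger pad.
Only numpy, scipy, OpenCV 4.12 (cv2) and the standard library are available. Lean on these libraries where they do the work, as an engineer would, in place of code of your own. Each camera call takes 0.05 s, during which the arm holds its last target. There are 200 camera calls.

## Working session

There is one attempt and no reset: what is moved stays moved. The work goes in short steps, Python scripts to look and compute and a tool call to move; the robot and the scene stay as the last step left them, time stands still between calls to the robot, and variables do not carry over. Pictures are saved under pics/ and viewed, at most 14 in all, crops included, and the job is handed in when it is done.

Besides the shell and the picture viewer there is one more tool, called after "Call:" as name(argument=value, ...), one argument or row to a line, values as JSON. play_rows: Moves the arm, as the interface text tells. Its arguments: {"type":"object","properties":{"increments":{"type":"string"},"grip_force":{"type":"number"}},"required":["increments"]}

```bash
ls; mkdir -p pics; python3 - <<'E'
from bench import *
import cv2
s=read_state(); print({k:s[k] for k in('time','ee_pos','eef_rot','ft_force','width')})
for n in('scene','side'):
    c=camera(n); cv2.imwrite(f'pics/{n}0.png',c['color'][:,:,::-1]); print(n,c['fx'],c['fy'],c['cx'],c['cy'],c['camera_from_world'])
E
```

```text
pics
{'time': 0.0, 'ee_pos': array([ 0.19755017, -0.59256021,  0.22176617]), 'eef_rot': array([ 9.87082401e-01,  1.60211900e-01, -1.31536907e-04, -6.80313490e-04]), 'ft_force': array([-0.13283825,  0.25843019, -0.18785859]), 'width': 0.08687010351431554}
scene 432.3731634338155 432.3731634338155 316.42017701973776 198.02268555793594 [[-3.63448661e-01  9.31613943e-01 -7.29492783e-04  1.14935289e-01]
 [ 7.00234545e-01  2.72664440e-01 -6.59792153e-01 -3.72062728e-01]
 [-6.14472663e-01 -2.40311391e-01 -7.51447791e-01  1.49697344e+00]
 [ 0.00000000e+00  0.00000000e+00  0.00000000e+00  1.00000000e+00]]
side 401.35109260015304 401.35109260015304 318.67441234943334 200.99544539954377 [[-0.93055952 -0.36595462  0.01167042  0.54668311]
 [-0.26856686  0.66056115 -0.70109258  0.12875744]
 [ 0.24885904 -0.65554266 -0.71297475  0.98720999]
 [ 0.          0.          0.          1.        ]]
```

View pics/scene0.png

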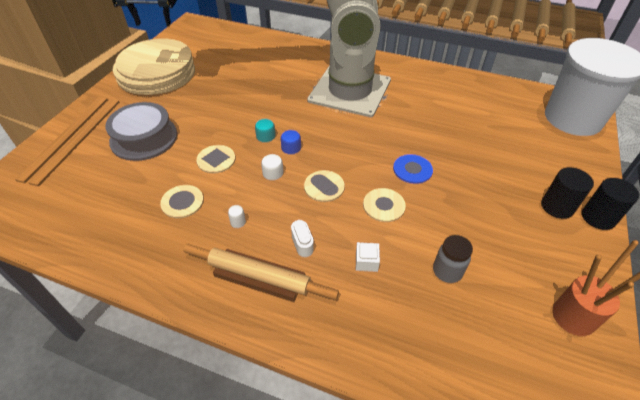

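View pics/side0.png

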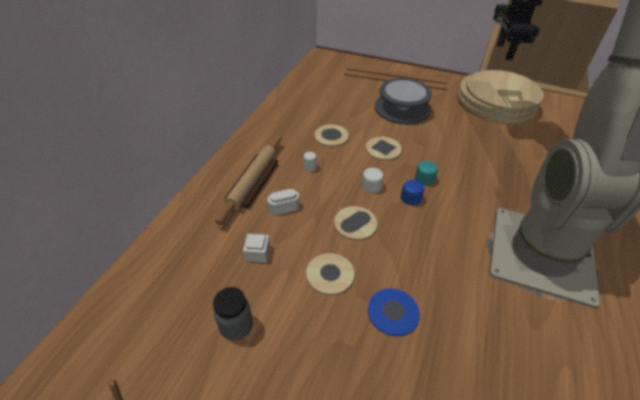

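Scene picture: the white moulds are large (272,167), small (237,216), oblong (302,240) and square (368,257). The plywood bats are square (216,158), large (182,201), oblong (324,185) and small (385,204). The look-alikes are the turquoise (265,130) and blue (291,142) humps and the blue bat (413,168); I rule them out by colour. The side view shows the same layout.

```bash
cat > h.py <<'E'
import numpy as np, cv2
from scipy.spatial.transform import Rotation as R
from bench import *
def ray(c,T,uv,z):
    """T = world_from_camera; pixel uv to the world plane at height z"""
    d=T[:3,:3]@np.array([(uv[0]-c['cx'])/c['fx'],(uv[1]-c['cy'])/c['fy'],1.]); o=T[:3,3]
    return o+d*(z-o[2])/d[2]
def wrist():
    s=read_state(); c=camera('wrist'); T=np.eye(4)
    T[:3,:3]=R.from_quat(s['eef_rot']).as_matrix(); T[:3,3]=s['ee_pos']
    return c,T@np.array(c['mount']),s
def go(s,xy,z,yaw):
    """increment in tool axes to reach world xy,z, with tool y (closing) line at world angle yaw (mod pi), pointing straight down"""
    R0=R.from_quat(s['eef_rot']); y=np.array([np.cos(yaw),np.sin(yaw),0]); best=None
    for sg in(1,-1):
        Y=sg*y; Z=np.array([0,0,-1.]); G=R.from_matrix(np.c_[np.cross(Y,Z),Y,Z])
        rv=(R0.inv()*G).as_rotvec()
        if best is None or np.linalg.norm(rv)<np.linalg.norm(best): best=rv
    return best.round(4),R0.inv().apply(np.r_[xy,z]-s['ee_pos']).round(4)
E
python3 - <<'E'
from h import *
P={'scene':dict(L=(272,167),S=(237,216),O=(302,239),Q=(368,257),bQ=(216,158),bL=(182,201),bO=(324,185),bS=(385,204),blueb=(413,168),jar=(453,260),tq=(265,130)),
'side':dict(L=(373,180),S=(310,161),O=(284,201),Q=(257,248),bQ=(384,148),bL=(331,134),bO=(356,222),bS=(330,273),blueb=(394,312),jar=(233,314),tq=(427,174))}
for n in P:
    c=camera(n);T=np.linalg.inv(c['camera_from_world'])
    for k,v in P[n].items(): print(n,k,ray(c,T,v,.008 if k[0]=='b' else .025)[:2].round(3))
c,T,s=wrist();print(c['mount'],c['fx'],T[:3,3],s['ee_pos'])
print(s['joint_positions'])
E
```

```text
scene L [ 0.461 -0.077]
scene S [ 0.653 -0.085]
scene O [0.659 0.096]
scene Q [0.651 0.261]
scene bQ [ 0.471 -0.254]
scene bL [ 0.649 -0.255]
scene bO [0.457 0.078]
scene bS [0.463 0.252]
scene blueb [0.303 0.291]
scene jar [0.587 0.448]
scene tq [ 0.323 -0.166]
side L [ 0.452 -0.074]
side S [ 0.648 -0.084]
side O [0.649 0.096]
side Q [0.643 0.263]
side bQ [ 0.465 -0.249]
side bL [ 0.645 -0.255]
side bO [0.452 0.08 ]
side bS [0.46  0.253]
side blueb [0.298 0.295]
side jar [0.608 0.435]
side tq [ 0.316 -0.157]
[[ 2.53094615e-05 -9.69574479e-01 -2.44796505e-01  6.62836929e-02]
 [ 9.99998923e-01 -3.34727306e-04  1.42915639e-03  4.43294337e-04]
 [-1.46761363e-03 -2.44796277e-01  9.69573426e-01 -1.61822797e-01]
 [ 0.00000000e+00  0.00000000e+00  0.00000000e+00  1.00000000e+00]] 331.4423272048147 [ 0.2606621  -0.57228994  0.38388422] [ 0.19759108 -0.59270185  0.22206413]
[ 1.22638631  0.33264238 -0.06466334  1.46059168  0.0215872   1.34993017
 -0.08846358]
```

```bash
python3 - <<'E'
from h import *
s=read_state(); print(go(s,(.62,-.16),.36,np.pi/2))
E
```

```text
(array([-6.000e-04,  1.000e-04,  3.218e-01]), array([ 0.5376, -0.2771, -0.1377]))
```

Call:
play_rows(
  increments="0 0 0.322 0.538 -0.277 -0.138 1;0 0 0.322 0.538 -0.277 -0.138 1;0 0 0.322 0.538 -0.277 -0.138 1;0 0 0.322 0.538 -0.277 -0.138 1;0 0 0.322 0.538 -0.277 -0.138 1;0 0 0.322 0.538 -0.277 -0.138 1;0 0 0.322 0.538 -0.277 -0.138 1;0 0 0.322 0.538 -0.277 -0.138 1",
)

```text
time: 1.05
ee_pos: [0.4694, -0.3142, 0.3115]
eef_rot: [1.0, -0.0, 0.0, 0.0]
ft_force: [1.4, -0.4, -0.3]
width: 0.0872
grip_force: 0.0
```

```bash
python3 - <<'E'
from h import *
s=read_state(); print(s['ee_pos'],go(s,(.62,-.16),.36,np.pi/2))
E
```

```text
[ 0.46936832 -0.31417428  0.31153418] (array([ 0.0004, -0.0003, -0.0003]), array([ 0.1506, -0.1542, -0.0485]))
```

Call:
play_rows(
  increments="0 0 0 0.145 -0.15 -0.048 1;0 0 0 0.145 -0.15 -0.048 1;0 0 0 0.145 -0.15 -0.048 1;0 0 0 0.145 -0.15 -0.048 1;0 0 0 0.145 -0.15 -0.048 1;0 0 0 0.145 -0.15 -0.048 1;0 0 0 0.145 -0.15 -0.048 1",
)

```text
time: 1.75
ee_pos: [0.613, -0.1668, 0.3584]
eef_rot: [1.0, -0.0, -0.0, 0.0]
ft_force: [0.1, -0.6, 0.2]
width: 0.0871
grip_force: 0.0
```

```bash
python3 - <<'E'
from h import *
c,T,s=wrist(); print(s['ee_pos'],s['joint_vel'].max() if hasattr(s['joint_vel'],'max') else s['joint_vel'])
cv2.imwrite('pics/w1.png',c['color'][:,:,::-1]); np.save('w1T.npy',T)
E
```

```text
[ 0.61295151 -0.16682025  0.35843798] 0.02417795360388796
```

View pics/w1.png

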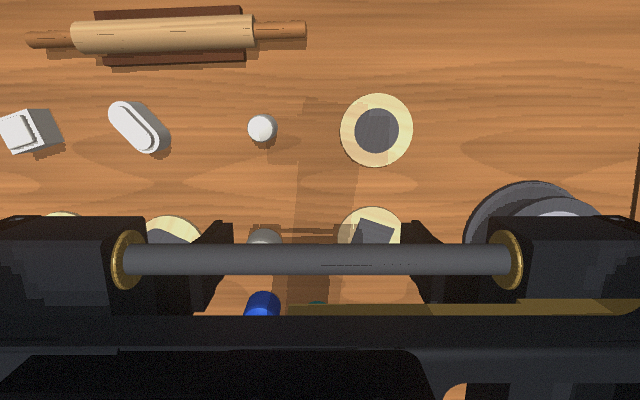

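Wrist view: world +x is up, and the lower half is hidden by the gripper. The large bat (377,130), small mould (262,128), oblong (138,127) and part of the square (25,130) are clear. The near row needs a view from further back.

```bash
python3 - <<'E'
from h import *
s=read_state(); print(go(s,(.44,0),.36,np.pi/2))
E
```

```text
(array([ 0.0009,  0.0008, -0.0023]), array([-0.173 , -0.1672, -0.0014]))
```

Call:
play_rows(
  increments="0 0 0 -0.173 -0.167 0 1;0 0 0 -0.173 -0.167 0 1;0 0 0 -0.173 -0.167 0 1;0 0 0 -0.173 -0.167 0 1;0 0 0 -0.173 -0.167 0 1;0 0 0 -0.173 -0.167 0 1;0 0 0 -0.173 -0.167 0 1;0 0 0 -0.173 -0.167 0 1",
)

```text
time: 2.6
ee_pos: [0.4405, -0.0006, 0.3588]
eef_rot: [1.0, -0.002, 0.0, 0.0]
ft_force: [0.9, 0.4, -1.1]
width: 0.0872
grip_force: 0.0
```

```bash
python3 - <<'E'
from h import *
c,T,s=wrist(); print(s['ee_pos'],s['time'],go(s,(.62,.0),.36,np.pi/2))
cv2.imwrite('pics/w2.png',c['color'][:,:,::-1]); np.save('w2T.npy',T)
E
```

```text
[ 0.44052707 -0.00061581  0.3587735 ] 2.6 (array([ 0.0004, -0.0001, -0.0033]), array([ 0.1795, -0.0012, -0.0012]))
```

View pics/w2.png

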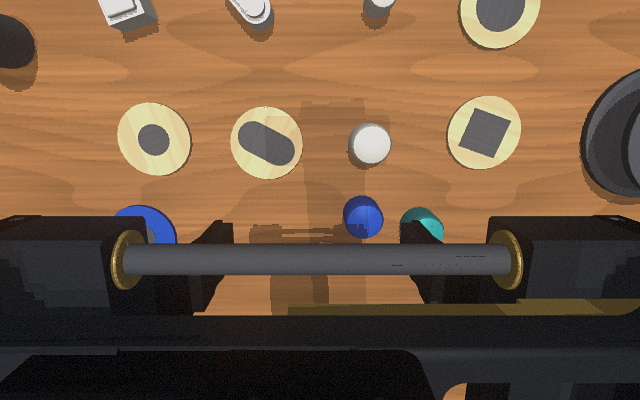

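Second view: bats small (154,139), oblong (267,143), square (484,133), large mould (370,144); blue hump (363,217), turquoise (422,225) and blue bat (145,225) are decoys.

Call:
play_rows(
  increments="0 0 0 0.18 0 0 1;0 0 0 0.18 0 0 1;0 0 0 0.18 0 0 1;0 0 0 0.18 0 0 1;0 0 0 0.18 0 0 1;0 0 0 0.18 0 0 1",
)

```text
time: 3.25
ee_pos: [0.6209, 0.0004, 0.3571]
eef_rot: [1.0, -0.001, -0.001, -0.0]
ft_force: [-0.4, 0.7, 0.2]
width: 0.0868
grip_force: 0.0
```

```bash
cat > fit.py <<'E'
from h import *
from scipy.optimize import minimize
def outline(kind,g=0):
    """outline points (m), grown by g"""
    a=np.linspace(0,2*np.pi,72,endpoint=False); cs=np.c_[np.cos(a),np.sin(a)]
    if kind=='L': return cs*(.03+g)
    if kind=='S': return cs*(.02+g)
    if kind=='B': return cs*.056
    if kind=='Q': h=.026+g; return np.array([[h,h],[-h,h],[-h,-h],[h,-h]])
    return cs*(.02+g)+np.c_[.022*np.sign(np.cos(a)),0*a]
def levels(kind,mould):
    if kind=='B': return [(outline(kind),0),(outline(kind),.008)]
    if not mould: return [(outline(kind,.004),.008)]
    if kind in'LS': return [(outline(kind),0),(outline(kind),.038)]
    return [(outline(kind),0),(outline(kind),.04),(outline(kind,-.006),.05)]
def mask(c,T,lv,p):
    W=np.linalg.inv(T); r=np.array([[np.cos(p[2]),-np.sin(p[2])],[np.sin(p[2]),np.cos(p[2])]])
    X=np.vstack([np.c_[o@r.T+p[:2],np.full(len(o),z)] for o,z in lv])@W[:3,:3].T+W[:3,3]
    uv=np.c_[c['fx']*X[:,0]/X[:,2]+c['cx'],c['fy']*X[:,1]/X[:,2]+c['cy']].astype(np.float32)
    m=np.zeros((400,640),np.uint8)
    cv2.fillConvexPoly(m,np.round(cv2.convexHull(uv)*16).astype(np.int32),255,cv2.LINE_AA,4)
    return m.astype(float)/255
def fit(c,T,kind,mould,p0):
    """max overlap of projected model with colour mask; returns p, IoU"""
    hsv=cv2.cvtColor(c['color'],cv2.COLOR_RGB2HSV).astype(int); S,V=hsv[...,1],hsv[...,2]
    if mould: M=(S<60)&(V>95)
    elif kind=='B': M=((S<60)&(V>40)&(V<140))|((abs(hsv[...,0]-25)<7)&(V>150)&(S<150))
    else: M=(S<75)&(V<140)
    lv=levels(kind,mould); win=mask(c,T,[(outline('B'),0),(outline('B'),.02 if mould else .008)],p0)>0
    M=(M&win).astype(float)
    if mould:
        n,lab,st,_=cv2.connectedComponentsWithStats(M.astype(np.uint8)); M=(lab==1+np.argmax(st[1:,4])).astype(float)
    iou=lambda p:(np.minimum(m:=mask(c,T,lv,p),M).sum())/np.maximum(m,M).sum()
    best=None
    for y in ([p0[2]] if kind in'LSB' else np.arange(0,np.pi/(2 if kind=='Q' else 1),.3)):
        st=np.array([p0[0],p0[1],y]); r=minimize(lambda p:-iou(p),st,method='Nelder-Mead',options=dict(initial_simplex=st+np.vstack([np.zeros(3),np.diag([.015,.015,.25])]),xatol=1e-4,fatol=1e-5))
        if best is None or r.fun<best.fun: best=r
    return best.x.round(4),round(-best.fun,3)
E
python3 - <<'E'
from fit import *
c,T,s=wrist(); print(s['ee_pos'],s['time']); cv2.imwrite('pics/w3.png',c['color'][:,:,::-1]); np.save('w3T.npy',T)
I={'1':dict(S=(.65,-.085),O=(.655,.096),bL=(.647,-.255)),'2':dict(L=(.457,-.076),bQ=(.468,-.252),bO=(.455,.079),bS=(.461,.252)),
'3':dict(S=(.65,-.085),O=(.655,.096),Q=(.647,.262),bL=(.647,-.255))}
for k,d in I.items():
    c['color']=cv2.imread(f'pics/w{k}.png')[:,:,::-1].copy(); T=np.load(f'w{k}T.npy')
    for n,p in d.items():
        b=n[0]=='b'; print(k,n,*fit(c,T,n[-1],not b,(*p,0)),*(fit(c,T,'B',False,(*p,0)) if b else ()))
E
```

```text
[6.20920047e-01 3.96239785e-04 3.57135324e-01] 3.25
1 S [ 0.6521 -0.0883  0.1694] 0.856
1 O [0.6539 0.0918 0.7433] 0.922
1 bL [ 0.6466 -0.2591  0.2575] 0.929 [ 0.6465 -0.2583  0.0398] 0.838
2 L [ 0.4575 -0.0799  0.0922] 0.901
2 bQ [ 0.4704 -0.2582 -0.3428] 0.932 [ 0.4692 -0.255   0.0209] 0.886
2 bO [0.4556 0.0756 4.2252] 0.931 [0.4554 0.0749 0.0865] 0.877
2 bS [0.4621 0.2482 0.1436] 0.899 [0.4612 0.2487 0.1341] 0.914
3 S [ 0.6521 -0.088   0.162 ] 0.834
3 O [0.6536 0.0924 3.8353] 0.931
3 Q [0.6481 0.2565 1.8387] 0.925
3 bL [ 0.6464 -0.2592  0.1581] 0.932 [ 0.646  -0.259   0.3722] 0.909
```

```bash
python3 - <<'E'
from fit import *
c=camera('wrist'); out=[]
D={'2':[('L',1,(.4575,-.0799,0)),('Q',0,(.4704,-.2582,-.3428)),('O',0,(.4556,.0756,4.2252)),('S',0,(.4621,.2482,0))],
'3':[('S',1,(.6521,-.088,0)),('O',1,(.6536,.0924,3.8353)),('Q',1,(.6481,.2565,1.8387)),('L',0,(.6464,-.2592,0))]}
for k,L in D.items():
    im=cv2.imread(f'pics/w{k}.png'); T=np.load(f'w{k}T.npy')
    big=cv2.resize(im,None,fx=1.25*2,fy=2.5,interpolation=cv2.INTER_CUBIC)
    for kd,m,p in L:
        mm=cv2.resize(mask(c,T,levels(kd,m),p),None,fx=2.5,fy=2.5)
        cs,_=cv2.findContours((mm>.5).astype(np.uint8),cv2.RETR_EXTERNAL,cv2.CHAIN_APPROX_NONE); cv2.drawContours(big,cs,-1,(0,0,255),1)
    tiles=[]
    for kd,m,p in L:
        W=np.linalg.inv(T);X=W[:3,:3]@np.r_[p[:2],.02]+W[:3,3];u=int(2.5*(c['fx']*X[0]/X[2]+c['cx']));v=int(2.5*(c['fy']*X[1]/X[2]+c['cy']))
        pad=cv2.copyMakeBorder(big,100,100,100,100,0); tiles.append(pad[v:v+200,u:u+200])
    out.append(np.hstack(tiles))
cv2.imwrite('pics/ov.png',np.vstack(out))
E
```

```text
(no output)
```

View pics/ov.png

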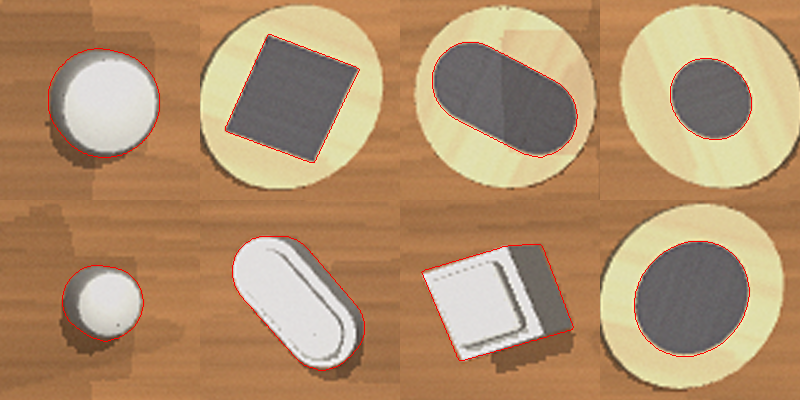

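All eight outlines fit closely, and the targets are white or plywood, not the blue and turquoise look-alikes. I'll cross-check the bats with the fixed cameras and work out the first approach.

```bash
python3 - <<'E'
from fit import *
P=dict(L=(.4575,-.0799,0),S=(.6521,-.088,0),O=(.6536,.0924,0),Q=(.6481,.2565,0),bL=(.6464,-.2592,0),bQ=(.4704,-.2582,0),bO=(.4556,.0756,0),bS=(.4621,.2482,0))
for n in('scene','side'):
    c=camera(n);T=np.linalg.inv(c['camera_from_world'])
    for k,p in P.items():
        try: print(n,k,*fit(c,T,k[-1],k[0]!='b',p))
        except Exception as e: print(n,k,e)
s=read_state(); print(go(s,(.4575,-.079),.11,np.pi/2))
E
```

```text
scene L [ 0.454  -0.0813  0.1831] 0.888
scene S [ 0.65   -0.0894  0.1694] 0.841
scene O [0.6527 0.0927 0.6243] 0.889
scene Q [0.6462 0.2576 0.2453] 0.886
scene bL [ 0.6465 -0.2593  0.0221] 0.761
scene bQ [ 0.4657 -0.2587  1.1834] 0.721
scene bO [0.4549 0.0764 1.0278] 0.825
scene bS [0.4598 0.2479 0.2187] 0.677
side L [ 0.4574 -0.0811  0.1703] 0.784
side S [ 0.6537 -0.0894 -0.0009] 0.818
side O [0.653  0.0939 0.7743] 0.896
side Q [0.6476 0.259  1.9559] 0.864
side bL [ 0.6445 -0.2544  0.1102] 0.832
side bQ [ 0.4691 -0.2551  1.3128] 0.826
side bO [0.4542 0.0768 1.0833] 0.868
side bS [0.4608 0.251  0.0792] 0.878
(array([ 0.0007, -0.001 , -0.0007]), array([-0.1626,  0.0798,  0.2495]))
```

Call:
play_rows(
  increments="0 0 0 -0.163 0.08 0.25 1;0 0 0 -0.163 0.08 0.25 1;0 0 0 -0.163 0.08 0.25 1;0 0 0 -0.163 0.08 0.25 1;0 0 0 -0.163 0.08 0.25 1;0 0 0 -0.163 0.08 0.25 1;0 0 0 -0.163 0.08 0.25 1;0 0 0 -0.163 0.08 0.25 1",
  grip_force=15,
)

```text
time: 4.25
ee_pos: [0.4561, -0.0795, 0.1087]
eef_rot: [1.0, -0.001, -0.001, 0.0]
ft_force: [0.4, -0.4, 0.9]
width: 0.087
grip_force: 0.0
```

```bash
python3 - <<'E'
from h import *
s=read_state(); print(s['ee_pos'],go(s,(.457,-.080),.010,np.pi/2))
E
```

```text
[ 0.45608537 -0.07952177  0.10866263] (array([ 0.0008,  0.0011, -0.0018]), array([0.001 , 0.0004, 0.0987]))
```

Call:
play_rows(
  increments="0 0 0 0.001 0 0.045 1;0 0 0 0.001 0 0.08 1;0 0 0 0.001 0 0.098 1;0 0 0 0.001 0 0.098 1;0 0 0 0.001 0 0.098 0;0 0 0 0.001 0 0.098 0;0 0 0 0.001 0 0.098 0;0 0 0 0.001 0 0.098 0",
)

```text
time: 5.05
ee_pos: [0.4592, -0.079, 0.0118]
eef_rot: [1.0, -0.0, 0.001, 0.0]
ft_force: [-0.0, -0.5, -0.5]
width: 0.0626
grip_force: 0.0
```

```bash
python3 - <<'E'
from h import *
s=read_state(); print(s['ee_pos'],s['width'],s['grip_force'],go(s,(.6465,-.259),.11,np.pi/2))
E
```

```text
[ 0.45915366 -0.07900596  0.01184315] 0.06263285701982614 0.0 (array([ 0.0006, -0.0017, -0.0003]), array([ 0.1876,  0.18  , -0.0977]))
```

Call:
play_rows(
  increments="0 0 0 0 0 0 0;0 0 0 0 0 0 0;0 0 0 0 0 0 0;0 0 0 0 0 -0.03 0;0 0 0 0 0 -0.07 0;0 0 0 0 0 -0.1 0;0 0 0 0.04 0.04 -0.1 0;0 0 0 0.07 0.07 -0.1 0",
)

```text
time: 5.85
ee_pos: [0.53, -0.1499, 0.1131]
eef_rot: [1.0, 0.001, 0.002, 0.001]
ft_force: [-0.1, 0.3, -0.5]
width: 0.059
grip_force: 15.0
```

```bash
python3 - <<'E'
from h import *
s=read_state(); print(s['ee_pos'],s['width'],s['grip_force'],go(s,(.648,-.259),.11,np.pi/2))
E
```

```text
[ 0.52998954 -0.14992791  0.113116  ] 0.05900282025178165 14.965719025785802 (array([ 0.0026, -0.0035,  0.0012]), array([0.1179, 0.1092, 0.0038]))
```

Call:
play_rows(
  increments="0 0 0 0.04 0.037 0 0;0 0 0 0.075 0.07 0 0;0 0 0 0.1 0.095 0 0;0 0 0 0.119 0.11 0 0;0 0 0 0.119 0.11 0 0;0 0 0 0.119 0.11 0.04 0;0 0 0 0.119 0.11 0.075 0;0 0 0 0.119 0.11 0.075 0",
)

```text
time: 6.65
ee_pos: [0.6433, -0.2572, 0.0303]
eef_rot: [1.0, 0.0, -0.005, -0.002]
ft_force: [-1.5, 0.2, -2.6]
width: 0.0591
grip_force: 15.0
```

```bash
python3 - <<'E'
from h import *
s=read_state(); print(s['ee_pos'],s['width'],s['ft_force'],go(s,(.648,-.259),.02,np.pi/2))
E
```

```text
[ 0.64331276 -0.2571576   0.03026186] 0.059078151654872804 [-1.47714505  0.22428929 -2.64824708] (array([-0.0034,  0.0091,  0.0005]), array([0.0048, 0.0019, 0.0102]))
```

Call:
play_rows(
  increments="0 0 0 0 0 0 0;0 0 0 0 0 0 0;0 0 0 0 0 0 0",
)

```text
time: 6.95
ee_pos: [0.6486, -0.2592, 0.0384]
eef_rot: [1.0, -0.0, 0.002, 0.001]
ft_force: [0.6, -0.4, -1.3]
width: 0.0594
grip_force: 15.0
```

```bash
python3 - <<'E'
from h import *
s=read_state(); print(s['ee_pos'],s['width'],s['ft_force'],np.abs(s['joint_vel']).max(),go(s,(.648,-.259),.02,np.pi/2))
c,T,s=wrist();print(fit(c,T,'L',False,(.6465,-.259,0)),fit(c,T,'L',True,(.6465,-.259,0))); cv2.imwrite('pics/w4.png',c['color'][:,:,::-1])
E
```

```text
[ 0.64863746 -0.25919297  0.03844558] 0.05935092272808754 [ 0.62502938 -0.36484518 -1.28982669] 0.006392236440770378 (array([ 0.0013, -0.0033, -0.0002]), array([-0.0007, -0.0002,  0.0184]))Traceback (most recent call last):
  File "<stdin>", line 3, in <module>
NameError: name 'fit' is not defined
```

Call:
play_rows(
  increments="0 0 0 0 0 0.008 0;0 0 0 0 0 0.014 0;0 0 0 0 0 0.016 0;0 0 0 0 0 0.016 0;0 0 0 0 0 0.017 0;0 0 0 0 0 0.0175 0;0 0 0 0 0 0.0175 0;0 0 0 0 0 0.0175 0",
)

```text
time: 7.8
ee_pos: [0.6471, -0.2588, 0.0196]
eef_rot: [1.0, -0.0, -0.0, 0.0]
ft_force: [-7.5, 2.3, 12.8]
width: 0.0589
grip_force: 15.0
```

Call:
play_rows(
  increments="0 0 0 0 0 0.0005 0;0 0 0 0 0 0.001 0;0 0 0 0 0 0.001 0",
)

```text
time: 8.1
ee_pos: [0.6472, -0.2588, 0.0195]
eef_rot: [1.0, -0.0, -0.0, 0.0]
ft_force: [-10.8, 3.1, 19.4]
width: 0.0588
grip_force: 15.0
```

Call:
play_rows(
  increments="0 0 0 0 0 -0.001 0;0 0 0 0 0 -0.0015 0;0 0 0 0 0 -0.0015 1;0 0 0 0 0 -0.0015 1;0 0 0 0 0 -0.0015 1;0 0 0 0 0 -0.0015 1;0 0 0 0 0 -0.0015 1;0 0 0 0 0 -0.0015 1",
)

```text
time: 8.9
ee_pos: [0.6474, -0.2589, 0.0189]
eef_rot: [1.0, -0.0, 0.0, 0.0]
ft_force: [0.6, 0.2, -0.6]
width: 0.0862
grip_force: 0.0
```

```bash
python3 - <<'E'
from h import *
s=read_state(); print(s['ee_pos'],s['width'],s['ft_force'],go(s,(.62,-.16),.3,np.pi/2))
E
```

```text
[ 0.647413   -0.25885739  0.01886803] 0.08619317653751155 [ 0.60038137  0.16016621 -0.56942419] (array([ 0.    , -0.0001, -0.0002]), array([-0.0274, -0.0988, -0.2811]))
```

Call:
play_rows(
  increments="0 0 0 0 0 -0.03 1;0 0 0 0 0 -0.08 1;0 0 0 -0.02 -0.07 -0.2 1;0 0 0 -0.02 -0.07 -0.2 1;0 0 0 -0.02 -0.07 -0.2 1;0 0 0 -0.02 -0.07 -0.2 1;0 0 0 -0.02 -0.07 -0.2 1;0 0 0 -0.02 -0.07 -0.2 1",
)

```text
time: 9.7
ee_pos: [0.6267, -0.1897, 0.2174]
eef_rot: [1.0, -0.001, -0.001, 0.0]
ft_force: [0.6, -1.3, -0.5]
width: 0.087
grip_force: 0.0
```

```bash
cat > chk.py <<'E'
import sys
from fit import *
def chk(n,p,kind,extra=()):
    c,T,s=wrist(); cv2.imwrite(f'pics/{n}.png',c['color'][:,:,::-1]); print(s['time'],s['ee_pos'].round(4))
    print('disc',fit(c,T,'B',False,p),'mould',fit(c,T,kind,True,p))
    for k,m,q in extra: print(k,m,fit(c,T,k,m,q))
    im=cv2.resize(c['color'][:,:,::-1],None,fx=4,fy=4,interpolation=cv2.INTER_CUBIC)
    W=np.linalg.inv(T);X=W[:3,:3]@np.r_[p[:2],.02]+W[:3,3];u=int(4*(c['fx']*X[0]/X[2]+c['cx']));v=int(4*(c['fy']*X[1]/X[2]+c['cy']))
    im=cv2.copyMakeBorder(im,250,250,250,250,0)[v:v+500,u:u+500]; cv2.imwrite(f'pics/{n}c.png',im); return s
E
python3 - <<'E'
from chk import *
s=chk('p1',(.6465,-.259,0),'L',[('S',True,(.652,-.088,0)),('O',True,(.6536,.0924,0))])
print(go(s,(.652,-.088),.11,np.pi/2))
E
```

```text
9.7 [ 0.6267 -0.1897  0.2174]
disc (array([ 0.6462, -0.2589,  0.1238]), np.float64(0.683)) mould (array([ 0.6454, -0.2611,  0.1291]), np.float64(0.9))
S True (array([ 0.6524, -0.088 ,  0.1217]), np.float64(0.901))
O True (array([0.6541, 0.0927, 3.9012]), np.float64(0.9))
(array([ 0.0001,  0.0021, -0.0012]), array([ 0.0254, -0.1018,  0.1074]))
```

View pics/p1c.png

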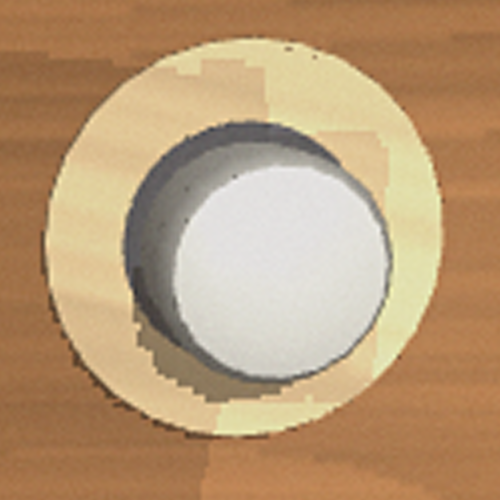

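The large mould sits inside its silhouette, centred to about 1 mm once I correct for the bat's height. Next is the small mould.

Call:
play_rows(
  increments="0 0 0 0.025 -0.102 0.107 1;0 0 0 0.025 -0.102 0.107 1;0 0 0 0.025 -0.102 0.107 1;0 0 0 0.025 -0.102 0.107 1;0 0 0 0.025 -0.102 0.107 1;0 0 0 0.025 -0.102 0.107 1;0 0 0 0.025 -0.102 0.107 1",
)

```text
time: 10.45
ee_pos: [0.6528, -0.0888, 0.1127]
eef_rot: [1.0, -0.001, 0.001, 0.0]
ft_force: [0.4, -0.2, 0.3]
width: 0.0869
grip_force: 0.0
```

```bash
python3 - <<'E'
from h import *
s=read_state(); print(go(s,(.652,-.088),.011,np.pi/2))
E
```

```text
(array([ 0.0009, -0.0012, -0.0026]), array([-0.0009, -0.0009,  0.1017]))
```

Call:
play_rows(
  increments="0 0 0 -0.001 -0.001 0.045 1;0 0 0 -0.001 -0.001 0.085 1;0 0 0 -0.001 -0.001 0.101 1;0 0 0 -0.001 -0.001 0.101 0.7;0 0 0 -0.001 -0.001 0.101 0;0 0 0 -0.001 -0.001 0.101 0;0 0 0 -0.001 -0.001 0.101 0;0 0 0 -0.001 -0.001 0.101 0",
)

```text
time: 11.25
ee_pos: [0.6521, -0.086, 0.0122]
eef_rot: [1.0, -0.0, 0.001, 0.0]
ft_force: [-0.3, -0.0, -0.0]
width: 0.0546
grip_force: 0.0
```

Call:
play_rows(
  increments="0 0 0 0 0 0 0;0 0 0 0 0 0 0;0 0 0 0 0 0 0;0 0 0 0 0 0 0;0 0 0 0 0 0 0",
)

```text
time: 11.75
ee_pos: [0.6516, -0.086, 0.0112]
eef_rot: [1.0, -0.0, 0.0, 0.0]
ft_force: [-1.4, -0.4, 4.1]
width: 0.0396
grip_force: 15.0
```

```bash
python3 - <<'E'
from h import *
s=read_state(); print(go(s,(.4621,.2483),.11,np.pi/2))
E
```

```text
(array([ 0.0002, -0.0003, -0.0003]), array([-0.1895, -0.3342, -0.0989]))
```

Call:
play_rows(
  increments="0 0 0 0 0 -0.03 0;0 0 0 0 0 -0.07 0;0 0 0 0 0 -0.1 0;0 0 0 -0.02 -0.04 -0.1 0;0 0 0 -0.045 -0.08 -0.1 0;0 0 0 -0.067 -0.12 -0.1 0;0 0 0 -0.09 -0.16 -0.1 0;0 0 0 -0.112 -0.2 -0.1 0",
)

```text
time: 12.55
ee_pos: [0.5381, 0.1155, 0.1107]
eef_rot: [1.0, -0.0, -0.0, 0.0]
ft_force: [0.3, 0.9, 0.1]
width: 0.0395
grip_force: 15.0
```

Call:
play_rows(
  increments="0 0 0 -0.022 -0.04 0 0;0 0 0 -0.045 -0.08 0 0;0 0 0 -0.065 -0.115 0 0;0 0 0 -0.078 -0.134 0 0;0 0 0 -0.078 -0.134 0 0;0 0 0 -0.078 -0.134 0.04 0;0 0 0 -0.078 -0.134 0.075 0;0 0 0 -0.078 -0.134 0.08 0",
)

```text
time: 13.35
ee_pos: [0.4593, 0.2459, 0.0271]
eef_rot: [1.0, -0.0, -0.003, 0.002]
ft_force: [-1.2, -0.3, -1.0]
width: 0.0394
grip_force: 15.0
```

Call:
play_rows(
  increments="0 0 0 0 0 0.002 0;0 0 0 0 0 0.004 0;0 0 0 0 0 0.006 0;0 0 0 0 0 0.006 0;0 0 0 0 0 0.006 0",
)

```text
time: 13.85
ee_pos: [0.4619, 0.2483, 0.0255]
eef_rot: [1.0, -0.0, 0.001, -0.0]
ft_force: [0.3, 0.4, -0.3]
width: 0.0397
grip_force: 15.0
```

```bash
python3 - <<'E'
from h import *
s=read_state(); print(go(s,(.4616,.2483),.0193,np.pi/2))
E
```

```text
(array([-0.0003, -0.0011, -0.0003]), array([-0.0003, -0.    ,  0.0062]))
```

Call:
play_rows(
  increments="0 0 0 0 0 0.003 0;0 0 0 0 0 0.005 0;0 0 0 0 0 0.005 0;0 0 0 0 0 0.006 0;0 0 0 0 0 0.006 0;0 0 0 0 0 0.006 0",
)

```text
time: 14.45
ee_pos: [0.4615, 0.2482, 0.0191]
eef_rot: [1.0, -0.0, 0.0, 0.0]
ft_force: [-3.1, -0.6, 4.7]
width: 0.0396
grip_force: 15.0
```

Light contact (about 5 N). I'll release and rise for a check.

Call:
play_rows(
  increments="0 0 0 0 0 -0.0003 0;0 0 0 0 0 -0.0003 1;0 0 0 0 0 -0.0003 1;0 0 0 0 0 -0.0003 1;0 0 0 0 0 -0.0003 1;0 0 0 0 0 -0.0003 1;0 0 0 0 0 -0.0003 1;0 0 0 0 0 -0.0003 1",
)

```text
time: 15.25
ee_pos: [0.4615, 0.2482, 0.0192]
eef_rot: [1.0, -0.0, 0.0, 0.0]
ft_force: [0.3, 0.7, -0.6]
width: 0.0842
grip_force: 0.0
```

Call:
play_rows(
  increments="0 0 0 0 0 -0.03 1;0 0 0 0 0 -0.08 1;0 0 0 0.06 0 -0.2 1;0 0 0 0.06 0 -0.2 1;0 0 0 0.06 0 -0.2 1;0 0 0 0.06 0 -0.2 1;0 0 0 0.06 0 -0.2 1;0 0 0 0.06 0 -0.2 1",
)

```text
time: 16.05
ee_pos: [0.5205, 0.248, 0.2178]
eef_rot: [1.0, 0.0, -0.001, 0.0]
ft_force: [-1.4, 0.1, -0.1]
width: 0.0866
grip_force: 0.0
```

```bash
sed -i "s/^def levels(kind,mould):/def levels(kind,mould):\n    if mould==2: return [(o,z+.008) for o,z in levels(kind,1)]/; " fit.py; sed -i "s/fit(c,T,kind,True,p)/fit(c,T,kind,2,p)/" chk.py
python3 - <<'E'
from chk import *
s=chk('p2',(.4616,.2485,0),'S',[('Q',1,(.6481,.2565,0))])
print(go(s,(.648,.257),.11,1.8387))
E
```

```text
16.05 [0.5205 0.248  0.2178]
disc (array([0.4601, 0.2487, 0.0593]), np.float64(0.75)) mould (array([0.4658, 0.2482, 0.1801]), np.float64(0.757))
Q 1 (array([0.6478, 0.2573, 1.8775]), np.float64(0.944))
(array([ 0.0007,  0.002 , -0.2675]), array([ 0.1277, -0.009 ,  0.1076]))
```

View pics/p2.png

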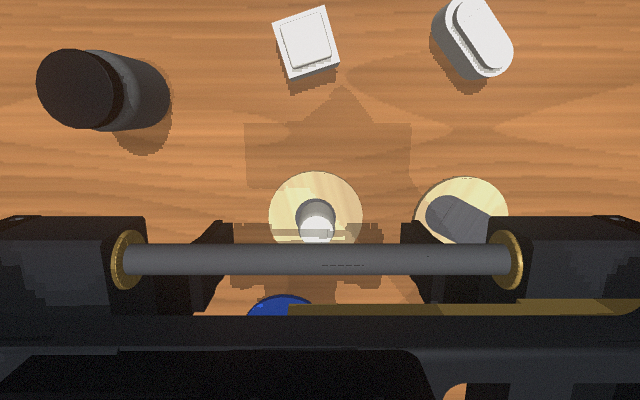

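The small mould is on its bat at (316,220), partly hidden by the gripper, so I'll check it later. The square mould (306,43) is clear. Next I go to it, turning -0.29 about tool z.

Call:
play_rows(
  increments="0 0 -0.289 0.127 -0.009 0.107 1;0 0 -0.289 0.127 -0.009 0.107 1;0 0 -0.289 0.127 -0.009 0.107 1;0 0 -0.289 0.127 -0.009 0.107 1;0 0 -0.289 0.127 -0.009 0.107 1;0 0 -0.289 0.127 -0.009 0.107 1;0 0 -0.289 0.127 -0.009 0.107 1",
)

```text
time: 16.8
ee_pos: [0.6478, 0.2579, 0.1135]
eef_rot: [0.99, 0.144, 0.001, -0.0]
ft_force: [0.4, 0.4, -0.5]
width: 0.087
grip_force: 0.0
```

```bash
python3 - <<'E'
from h import *
s=read_state(); print(go(s,(.648,.257),.011,1.86))
E
```

```text
(array([-0.0002, -0.0013,  0.0008]), array([-0.0002,  0.001 ,  0.1025]))
```

Call:
play_rows(
  increments="0 0 0 0 0.001 0.045 1;0 0 0 0 0.001 0.085 1;0 0 0 0 0.001 0.102 1;0 0 0 0 0.001 0.102 0.8;0 0 0 0 0.001 0.102 0;0 0 0 0 0.001 0.102 0;0 0 0 0 0.001 0.102 0;0 0 0 0 0.001 0.102 0",
)

```text
time: 17.6
ee_pos: [0.6494, 0.2565, 0.0115]
eef_rot: [0.99, 0.144, 0.001, -0.0]
ft_force: [-0.1, 0.8, 1.4]
width: 0.0549
grip_force: 0.7
```

Call:
play_rows(
  increments="0 0 0 0 0 0 0;0 0 0 0 0 0 0;0 0 0 0 0 0 0;0 0 0 0 0 0 0",
)

```text
time: 18.0
ee_pos: [0.6493, 0.2567, 0.0113]
eef_rot: [0.99, 0.144, 0.001, -0.0]
ft_force: [-0.3, -0.3, 6.5]
width: 0.0516
grip_force: 15.0
```

```bash
python3 - <<'E'
from h import *
s=read_state(); Rm=R.from_quat(s['eef_rot']).as_matrix(); y=np.arctan2(Rm[1,1],Rm[0,1])%np.pi
# mould offset along tool x kept; along tool y zero
off=(Rm.T@np.r_[np.array([.648,.257])-s['ee_pos'][:2],0])[0]
g=-.3428+np.pi/2; ty=np.array([-np.cos(g),-np.sin(g)]); tx=np.array([-ty[1],ty[0]])
print('yaw',y,'off',off,'tx',Rm[:2,0],tx)
tgt=np.array([.4704,-.2585])-off*tx; print(tgt,go(s,tgt,.11,g),np.linalg.norm(tgt-s['ee_pos'][:2]))
E
```

```text
yaw 1.859647857007799 off -0.0011327034194272881 tx [0.95857069 0.28485073] [ 0.94181721 -0.33612549]
[ 0.4714668  -0.25888073] (array([-0.0008, -0.0014,  0.6317]), array([-0.3172,  0.4435, -0.0993])) 0.5453517458839028
```

Call:
play_rows(
  increments="0 0 0 0 0 -0.03 0;0 0 0 0 0 -0.07 0;0 0 0 0 0 -0.1 0;0 0 0.1 -0.023 0.032 -0.1 0;0 0 0.2 -0.05 0.07 -0.1 0;0 0 0.3 -0.075 0.105 -0.1 0;0 0 0.4 -0.1 0.14 -0.1 0;0 0 0.4 -0.125 0.175 -0.1 0",
)

```text
time: 18.8
ee_pos: [0.5778, 0.051, 0.1101]
eef_rot: [0.998, -0.058, -0.0, 0.0]
ft_force: [0.6, -0.5, -0.9]
width: 0.0519
grip_force: 15.0
```

```bash
python3 - <<'E'
from h import *
s=read_state(); print(s['ee_pos'],s['width'],go(s,(.4715,-.2588),.11,-.3428+np.pi/2))
E
```

```text
[0.57780542 0.05098378 0.1100732 ] 0.05194626501482117 (array([5.000e-04, 1.000e-04, 2.277e-01]), array([-7.000e-02,  3.199e-01,  2.000e-04]))
```

Call:
play_rows(
  increments="0 0 0.1 -0.01 0.046 0 0;0 0 0.2 -0.02 0.092 0 0;0 0 0.229 -0.03 0.138 0 0;0 0 0.229 -0.04 0.184 0 0;0 0 0.229 -0.05 0.23 0 0;0 0 0.229 -0.06 0.275 0 0;0 0 0.229 -0.068 0.31 0 0;0 0 0.229 -0.07 0.318 0 0",
)

```text
time: 19.6
ee_pos: [0.4713, -0.2603, 0.11]
eef_rot: [0.985, -0.172, -0.001, 0.001]
ft_force: [0.6, -0.0, -1.0]
width: 0.0516
grip_force: 15.0
```

Call:
play_rows(
  increments="0 0 0 0 0 0 0;0 0 0 0 0 0.04 0;0 0 0 0 0 0.07 0;0 0 0 0 0 0.08 0;0 0 0 0 0 0.08 0;0 0 0 0 0 0.08 0;0 0 0 0 0 0.08 0",
)

```text
time: 20.3
ee_pos: [0.4752, -0.2556, 0.0319]
eef_rot: [0.986, -0.169, 0.001, 0.0]
ft_force: [0.5, 0.4, -1.0]
width: 0.0516
grip_force: 15.0
```

```bash
python3 - <<'E'
from h import *
s=read_state(); print(s['ee_pos'],s['width'],go(s,(.4715,-.2588),.0193,-.3428+np.pi/2))
E
```

```text
[ 0.47520664 -0.25560577  0.0318887 ] 0.05158278421027384 (array([ 0.0004, -0.0027,  0.003 ]), array([-0.0025,  0.0042,  0.0126]))
```

Call:
play_rows(
  increments="0 0 0.003 -0.0025 0.004 0.004 0;0 0 0.003 -0.0025 0.004 0.006 0;0 0 0.003 -0.0025 0.004 0.006 0;0 0 0.003 -0.0025 0.004 0.006 0",
)

```text
time: 20.7
ee_pos: [0.4702, -0.2584, 0.0243]
eef_rot: [0.985, -0.171, 0.0, 0.0]
ft_force: [0.9, -0.4, -0.8]
width: 0.0521
grip_force: 15.0
```

```bash
python3 - <<'E'
from h import *
s=read_state(); print(s['ee_pos'],np.abs(s['joint_vel']).max(),go(s,(.4715,-.2588),.0193,-.3428+np.pi/2))
E
```

```text
[ 0.47022604 -0.25837918  0.02425855] 0.003946947688760362 (array([ 0.    , -0.0001, -0.0005]), array([ 0.0013, -0.    ,  0.005 ]))
```

Call:
play_rows(
  increments="0 0 0 0.001 0 0.002 0;0 0 0 0.001 0 0.004 0;0 0 0 0.001 0 0.0042 0;0 0 0 0.001 0 0.005 0;0 0 0 0.001 0 0.005 0;0 0 0 0.001 0 0.005 0",
)

```text
time: 21.3
ee_pos: [0.4712, -0.2587, 0.0192]
eef_rot: [0.985, -0.171, 0.0, 0.0]
ft_force: [0.2, 0.5, -0.9]
width: 0.0516
grip_force: 15.0
```

Call:
play_rows(
  increments="0 0 0 0 0 0.0004 0;0 0 0 0 0 0.0008 0;0 0 0 0 0 0.0008 0",
)

```text
time: 21.6
ee_pos: [0.4712, -0.2587, 0.0192]
eef_rot: [0.985, -0.171, 0.0, 0.0]
ft_force: [-4.3, 1.5, 9.6]
width: 0.0518
grip_force: 15.0
```

Contact, about 10 N. I'll back off slightly, release, then rise straight up while moving back, so that the bat can be seen.

Call:
play_rows(
  increments="0 0 0 0 0 -0.0008 0;0 0 0 0 0 -0.0008 1;0 0 0 0 0 -0.0008 1;0 0 0 0 0 -0.0008 1;0 0 0 0 0 -0.0008 1;0 0 0 0 0 -0.0008 1;0 0 0 0 0 -0.0008 1;0 0 0 0 0 -0.03 1",
)

```text
time: 22.4
ee_pos: [0.4688, -0.2576, 0.0456]
eef_rot: [0.985, -0.171, -0.003, -0.001]
ft_force: [-0.5, 0.3, -1.2]
width: 0.0865
grip_force: 0.0
```

```bash
python3 - <<'E'
from h import *
s=read_state(); print(s['ee_pos'],s['width'],go(s,(.44,0.0),.33,np.pi/2))
E
```

```text
[ 0.46881156 -0.25760034  0.04558843] 0.08654564816273287 (array([-0.0021,  0.0059, -0.3431]), array([-0.1155, -0.2332, -0.2835]))
```

Call:
play_rows(
  increments="0 0 0 0 0 -0.06 1;0 0 -0.1 -0.03 -0.05 -0.15 1;0 0 -0.343 -0.115 -0.233 -0.283 1;0 0 -0.343 -0.115 -0.233 -0.283 1;0 0 -0.343 -0.115 -0.233 -0.283 1;0 0 -0.343 -0.115 -0.233 -0.283 1;0 0 -0.343 -0.115 -0.233 -0.283 1;0 0 -0.343 -0.115 -0.233 -0.283 1",
)

```text
time: 23.2
ee_pos: [0.4408, -0.0004, 0.3317]
eef_rot: [1.0, -0.0, 0.0, 0.0]
ft_force: [1.7, -0.3, 0.6]
width: 0.0871
grip_force: 0.0
```

Call:
play_rows(
  increments="0 0 0 0 0 0 1;0 0 0 0 0 0 1;0 0 0 0 0 0 1",
)

```text
time: 23.5
ee_pos: [0.4412, -0.0031, 0.3293]
eef_rot: [1.0, -0.001, -0.001, 0.0]
ft_force: [0.3, -0.3, -0.9]
width: 0.087
grip_force: 0.0
```

```bash
python3 - <<'E'
from chk import *
s=chk('p3',(.4704,-.2585,-.34),'Q',[('B',0,(.4616,.2485,0)),('S',2,(.4616,.2485,0)),('O',0,(.4556,.0756,0))])
im=cv2.imread('pics/p3.png'); cv2.imwrite('pics/p3z.png',np.hstack([cv2.resize(im[60:210,a:a+150],(400,400),interpolation=cv2.INTER_CUBIC) for a in(70,410)]))
print(go(s,(.6538,.0925),.2,.71+np.pi/2))
E
```

```text
23.5 [ 0.4412 -0.0031  0.3293]
disc (array([ 0.4698, -0.2589, -0.1946]), np.float64(0.669)) mould (array([ 0.4709, -0.2581,  1.2532]), np.float64(0.876))
B 0 (array([0.4615, 0.2487, 0.2995]), np.float64(0.809))
S 2 (array([0.4633, 0.2479, 0.176 ]), np.float64(0.837))
O 0 (array([0.4555, 0.0752, 1.0758]), np.float64(0.935))
(array([-3.000e-04,  1.300e-03, -7.116e-01]), array([ 0.2127, -0.096 ,  0.1291]))
```

View pics/p3z.png

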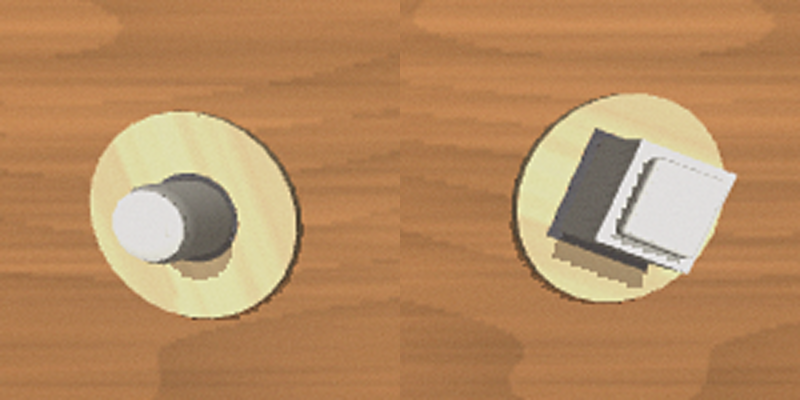

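Both are inside their silhouettes. Now the oblong.

Call:
play_rows(
  increments="0 0 -0.72 0.213 -0.096 0.219 1;0 0 -0.72 0.213 -0.096 0.219 1;0 0 -0.72 0.213 -0.096 0.219 1;0 0 -0.72 0.213 -0.096 0.219 1;0 0 -0.72 0.213 -0.096 0.219 1;0 0 -0.72 0.213 -0.096 0.219 1;0 0 -0.72 0.213 -0.096 0.219 1;0 0 -0.72 0.213 -0.096 0.219 1",
)

```text
time: 24.35
ee_pos: [0.6534, 0.0936, 0.1062]
eef_rot: [0.936, 0.352, -0.003, -0.001]
ft_force: [-0.9, -0.5, -0.2]
width: 0.0871
grip_force: 0.0
```

Call:
play_rows(
  increments="0 0 0 0 0 0 1;0 0 0 0 0 0 1",
)

```text
time: 24.55
ee_pos: [0.6544, 0.0929, 0.1124]
eef_rot: [0.936, 0.352, 0.0, 0.0]
ft_force: [0.3, -0.5, 0.7]
width: 0.0868
grip_force: 0.0
```

```bash
python3 - <<'E'
from h import *
s=read_state(); print(s['ee_pos'],go(s,(.6538,.0925),.011,.72+np.pi/2))
E
```

```text
[0.65443539 0.0928986  0.11239246] (array([ 0.0013, -0.0006, -0.0013]), array([-0.0008, -0.0002,  0.1014]))
```

Call:
play_rows(
  increments="0 0 0 0 0 0.045 1;0 0 0 0 0 0.085 1;0 0 0 0 0 0.101 1;0 0 0 0 0 0.101 0.7;0 0 0 0 0 0.101 0;0 0 0 0 0 0.101 0;0 0 0 0 0 0.101 0;0 0 0 0 0 0.101 0",
)

```text
time: 25.35
ee_pos: [0.6551, 0.094, 0.0114]
eef_rot: [0.936, 0.352, 0.001, 0.0]
ft_force: [-0.3, 0.3, 0.0]
width: 0.0547
grip_force: 0.0
```

Call:
play_rows(
  increments="0 0 0 0 0 0 0;0 0 0 0 0 0 0;0 0 0 0 0 0 0;0 0 0 0 0 0 0;0 0 0 0 0 0 0;0 0 0 0 0 0 0",
)

```text
time: 25.95
ee_pos: [0.6545, 0.0939, 0.0104]
eef_rot: [0.936, 0.352, 0.0, 0.0]
ft_force: [-0.5, -0.2, 4.1]
width: 0.0399
grip_force: 15.0
```

```bash
python3 - <<'E'
from h import *
s=read_state(); Rm=R.from_quat(s['eef_rot']).as_matrix()
off=(Rm.T@np.r_[np.array([.6538,.0925])-s['ee_pos'][:2],0])[0]
a=1.080; tx=np.array([np.cos(a),np.sin(a)])
print('off',off,'tx',Rm[:2,0],tx)
tgt=np.array([.4556,.0755])-off*tx; print(s['ee_pos'],tgt,go(s,tgt,.11,a+np.pi/2))
E
```

```text
off -0.0014905469988430527 tx [0.75193552 0.65923666] [0.47132836 0.88195781]
[0.65453006 0.0939283  0.01040742] [0.45630254 0.0768146 ] (array([ 2.000e-04, -0.000e+00, -3.602e-01]), array([-0.1603, -0.1178, -0.0996]))
```

Call:
play_rows(
  increments="0 0 0 0 0 -0.03 0;0 0 0 0 0 -0.07 0;0 0 0 0 0 -0.1 0;0 0 -0.1 -0.036 -0.026 -0.1 0;0 0 -0.2 -0.072 -0.053 -0.1 0;0 0 -0.3 -0.108 -0.08 -0.1 0;0 0 -0.36 -0.14 -0.103 -0.1 0;0 0 -0.36 -0.16 -0.118 -0.1 0",
)

```text
time: 26.75
ee_pos: [0.4533, 0.0765, 0.1092]
eef_rot: [0.857, 0.515, -0.001, 0.0]
ft_force: [-0.4, 0.3, -0.7]
width: 0.0401
grip_force: 15.0
```

Call:
play_rows(
  increments="0 0 0 0 0 0 0;0 0 0 0 0 0.04 0;0 0 0 0 0 0.07 0;0 0 0 0 0 0.085 0;0 0 0 0 0 0.085 0;0 0 0 0 0 0.085 0;0 0 0 0 0 0.085 0;0 0 0 0 0 0.085 0",
)

```text
time: 27.55
ee_pos: [0.4573, 0.0772, 0.0263]
eef_rot: [0.858, 0.514, 0.001, 0.001]
ft_force: [-0.2, -1.3, -2.0]
width: 0.0401
grip_force: 15.0
```

```bash
python3 - <<'E'
from h import *
s=read_state(); print(s['ee_pos'],s['width'],go(s,(.4563,.0768),.0184,1.08+np.pi/2))
E
```

```text
[0.45732084 0.07721418 0.02631157] 0.040080736895839686 (array([ 0.0019, -0.0008, -0.0004]), array([-0.0009, -0.0007,  0.0079]))
```

Call:
play_rows(
  increments="0 0 0 -0.0005 0 0.003 0;0 0 0 -0.0005 0 0.006 0;0 0 0 -0.0005 0 0.007 0;0 0 0 -0.0005 0 0.007 0;0 0 0 -0.0005 0 0.0075 0;0 0 0 -0.0005 0 0.008 0;0 0 0 -0.0005 0 0.008 0",
)

```text
time: 28.25
ee_pos: [0.4561, 0.0766, 0.0181]
eef_rot: [0.858, 0.514, -0.0, 0.0]
ft_force: [-7.9, -2.2, 19.1]
width: 0.0398
grip_force: 15.0
```

Call:
play_rows(
  increments="0 0 0 0 0 -0.001 0;0 0 0 0 0 -0.0014 0;0 0 0 0 0 -0.0014 1;0 0 0 0 0 -0.0014 1;0 0 0 0 0 -0.0014 1;0 0 0 0 0 -0.0014 1;0 0 0 0 0 -0.0014 1;0 0 0 0 0 -0.0014 1",
)

```text
time: 29.05
ee_pos: [0.4561, 0.0767, 0.0186]
eef_rot: [0.858, 0.514, 0.0, 0.0]
ft_force: [0.7, -0.0, -0.6]
width: 0.0798
grip_force: 0.0
```

Call:
play_rows(
  increments="0 0 0 0 0 0 1;0 0 0 0 0 -0.03 1;0 0 0 0 0 -0.08 1;0 0 0 0 0 -0.12 1;0 0 0 0 0 -0.16 1;0 0 0 0 0 -0.16 1",
)

```text
time: 29.65
ee_pos: [0.4588, 0.0774, 0.1835]
eef_rot: [0.858, 0.514, 0.003, 0.002]
ft_force: [0.9, -0.1, -0.7]
width: 0.0871
grip_force: 0.0
```

```bash
python3 - <<'E'
from h import *
s=read_state(); print(s['ee_pos'],s['width'],go(s,(.43,-.18),.33,np.pi/2))
E
```

```text
[0.45876298 0.07738832 0.18346106] 0.08707425381778275 (array([ 0.0049, -0.0069,  1.0798]), array([-0.2401,  0.0971, -0.1466]))
```

Call:
play_rows(
  increments="0 0 1.08 -0.24 0.097 -0.146 1;0 0 1.08 -0.24 0.097 -0.146 1;0 0 1.08 -0.24 0.097 -0.146 1;0 0 1.08 -0.24 0.097 -0.146 1;0 0 1.08 -0.24 0.097 -0.146 1;0 0 1.08 -0.24 0.097 -0.146 1;0 0 1.08 -0.24 0.097 -0.146 1;0 0 1.08 -0.24 0.097 -0.146 1",
)

```text
time: 30.45
ee_pos: [0.4283, -0.1816, 0.3242]
eef_rot: [1.0, -0.003, -0.0, -0.0]
ft_force: [-0.1, 0.1, 0.3]
width: 0.0865
grip_force: 0.0
```

Call:
play_rows(
  increments="0 0 0 0 0 0 1;0 0 0 0 0 0 1;0 0 0 0 0 0 1;0 0 0 0 0 0 1",
)

```text
time: 30.85
ee_pos: [0.4285, -0.1801, 0.3244]
eef_rot: [1.0, 0.001, -0.0, 0.0]
ft_force: [-0.1, -0.0, -0.3]
width: 0.0868
grip_force: 0.0
```

```bash
python3 - <<'E'
from chk import *
s=chk('p4',(.4704,-.2585,-.34),'Q',[('B',0,(.6465,-.259,0)),('L',2,(.6465,-.259,0)),('O',2,(.4556,.0756,0))])
print(go(s,(.43,.17),.33,np.pi/2))
im=cv2.imread('pics/p4.png'); cv2.imwrite('pics/p4z.png',cv2.resize(im[0:215,50:500],(800,382),interpolation=cv2.INTER_CUBIC))
E
```

```text
30.85 [ 0.4285 -0.1801  0.3244]
disc (array([ 0.4699, -0.2577, -0.0371]), np.float64(0.622)) mould (array([ 0.4712, -0.2577,  1.2306]), np.float64(0.845))
B 0 (array([ 0.6499, -0.2602,  0.1704]), np.float64(0.844))
L 2 (array([ 0.6472, -0.2599,  0.2311]), np.float64(0.952))
O 2 (array([0.4565, 0.0729, 1.0908]), np.float64(0.781))
(array([0.0001, 0.0002, 0.002 ]), array([ 0.0022, -0.3501, -0.0056]))
```

View pics/p4z.png

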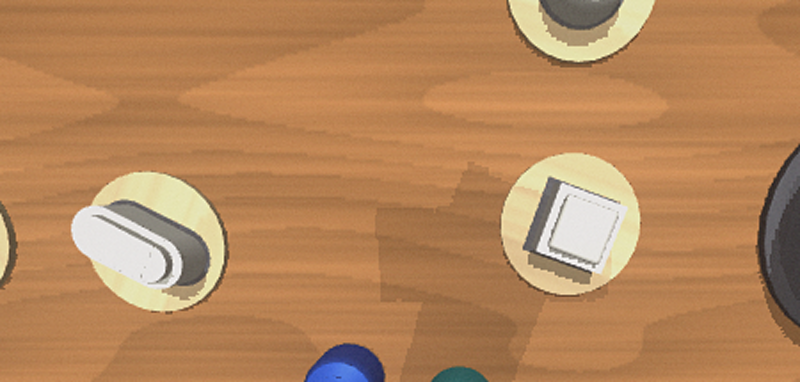

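Call:
play_rows(
  increments="0 0 0 0 -0.35 0 1;0 0 0 0 -0.35 0 1;0 0 0 0 -0.35 0 1;0 0 0 0 -0.35 0 1;0 0 0 0 -0.35 0 1;0 0 0 0 -0.35 0 1;0 0 0 0 -0.35 0 1;0 0 0 0 -0.35 0 1",
)

```text
time: 31.7
ee_pos: [0.4268, 0.1764, 0.3251]
eef_rot: [1.0, 0.005, 0.0, -0.001]
ft_force: [-1.0, -1.5, -0.4]
width: 0.0869
grip_force: 0.0
```

Call:
play_rows(
  increments="0 0 0 0 0 0 1;0 0 0 0 0 0 1;0 0 0 0 0 0 1;0 0 0 0 0 0 1",
)

```text
time: 32.1
ee_pos: [0.4288, 0.1683, 0.3246]
eef_rot: [1.0, -0.001, 0.0, 0.0]
ft_force: [0.4, 0.3, 0.4]
width: 0.0872
grip_force: 0.0
```

```bash
python3 - <<'E'
from chk import *
s=chk('p5',(.4616,.2485,0),'S',[('B',0,(.4556,.0756,0)),('O',2,(.4556,.0756,0))])
im=cv2.imread('pics/p5.png'); cv2.imwrite('pics/p5z.png',cv2.resize(im[0:215,150:600],(800,382),interpolation=cv2.INTER_CUBIC))
E
```

```text
32.1 [0.4288 0.1683 0.3246]
disc (array([0.4614, 0.2481, 0.1648]), np.float64(0.76)) mould (array([0.4641, 0.2461, 0.1276]), np.float64(0.709))
B 0 (array([0.4552, 0.0754, 0.1249]), np.float64(0.511))
O 2 (array([0.4568, 0.0759, 1.0542]), np.float64(0.835))
```

View pics/p5z.png

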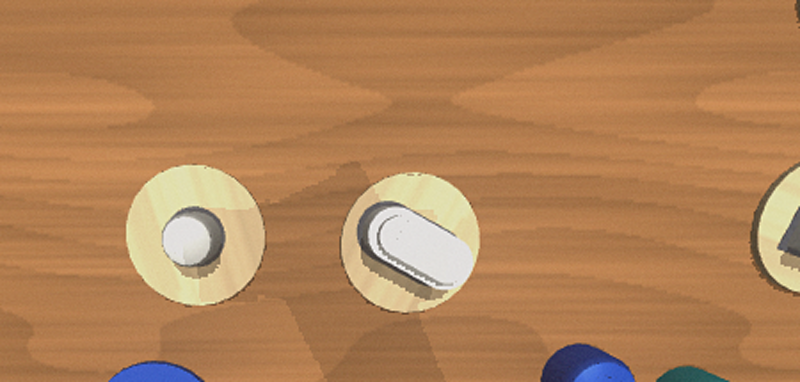

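The fits are within about 1–2 mm, but the shaded sides spoil some of the masks. As a final check I'll overlay the outlines of ideally placed moulds.

```bash
python3 - <<'E'
from fit import *
c,T5,s=wrist(); M=np.array(c['mount'])
def pose(e,q):
    T=np.eye(4);T[:3,:3]=R.from_quat(q).as_matrix();T[:3,3]=e;return T@M
T4=pose([.4285,-.1801,.3244],[1,.001,0,0])
im5=c['color'][:,:,::-1]; im4=cv2.imread('pics/p4.png'); out=[]
for im,T,kd,p in((im5,T5,'S',(.4615,.2485,0)),(im5,T5,'O',(.4556,.0755,1.08)),(im4,T4,'Q',(.4704,-.2583,-.3428))):
    big=cv2.resize(im,None,fx=3,fy=3,interpolation=cv2.INTER_CUBIC)
    for lv,col in((levels(kd,2),(0,0,255)),(levels(kd,0),(0,200,0)),(levels('B',0),(255,0,0))):
        mm=cv2.resize(mask(c,T,lv,p),None,fx=3,fy=3)
        cs,_=cv2.findContours((mm>.5).astype(np.uint8),0,1); cv2.drawContours(big,cs,-1,col,1)
    W=np.linalg.inv(T);X=W[:3,:3]@np.r_[p[:2],.02]+W[:3,3];u=int(3*(c['fx']*X[0]/X[2]+c['cx']));v=int(3*(c['fy']*X[1]/X[2]+c['cy']))
    out.append(big[v-130:v+130,u-130:u+130])
cv2.imwrite('pics/fin.png',np.hstack(out))
E
```

```text
(no output)
```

View pics/fin.png

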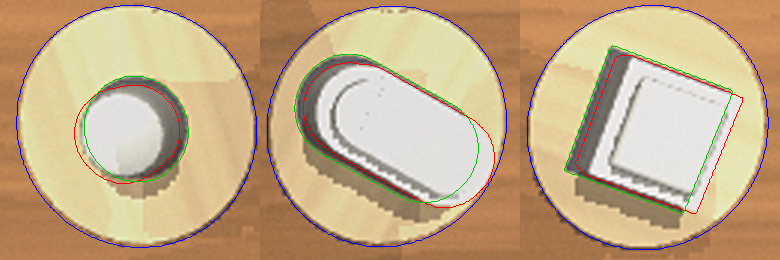

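```bash
python3 - <<'E'
import cv2,numpy as np
a=cv2.imread('pics/p5.png');b=cv2.imread('pics/p4.png')
# p5z scale 1.778, x0=150 ; p4z x0=50
t=[]
for im,u,v in((a,150+195/1.778,235/1.778),(a,150+412/1.778,242/1.778),(b,50+572/1.778,225/1.778)):
    u,v=int(u),int(v); g=cv2.resize(im[v-32:v+32,u-44:u+44],(396,288),interpolation=cv2.INTER_NEAREST); t.append(g)
cv2.imwrite('pics/z.png',np.vstack([np.hstack(t[:2]),np.hstack([t[2],t[2]*0])]))
E
```

```text
(no output)
```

View pics/z.png

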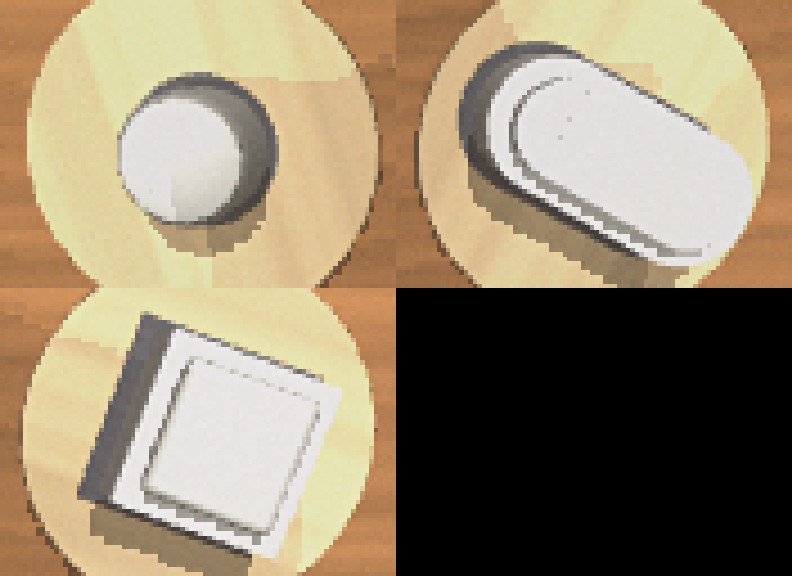

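```bash
python3 - <<'E'
from fit import *
c=camera('wrist'); M=np.array(c['mount']); s=read_state()
def pose(e,q):
    T=np.eye(4);T[:3,:3]=R.from_quat(q).as_matrix();T[:3,3]=e;return T@M
T5=pose(s['ee_pos'],s['eef_rot']);T4=pose([.4285,-.1801,.3244],[1,.001,0,0])
a=cv2.imread('pics/p5.png');b=cv2.imread('pics/p4.png')
def px(x0,cx,cy,X,Y): u,v=int(x0+cx/1.778),int(cy/1.778); return (u-44+X/4.5-.5,v-32+Y/4.5-.5)
print('S rim',ray(c,T5,px(150,195,235,184,158),.046))
for nm,im,T,w in(('O',a,T5,(.4556,.0755)),('Q',b,T4,(.4704,-.2583))):
    hsv=cv2.cvtColor(im,cv2.COLOR_BGR2HSV).astype(int); win=mask(c,T,[(outline('B'),0),(outline('B'),.05)],(*w,0))>0
    m=((hsv[...,1]<35)&(hsv[...,2]>170)&win).astype(np.uint8); m=cv2.morphologyEx(m,cv2.MORPH_CLOSE,np.ones((7,7)))
    ct=max(cv2.findContours(m,0,1)[0],key=cv2.contourArea)[:,0].astype(float)
    P=np.array([ray(c,T,q,.048)[:2] for q in ct]).astype(np.float32)*1000
    print(nm,cv2.minAreaRect(P))
for nm,w,T in(('bS',(.4615,.2485,0),T5),('bO',(.4556,.0755,0),T5),('bQ',(.4704,-.2583,0),T4)):
    # bat edge: yellow pixels and everything inside
    im=b if T is T4 else a; hsv=cv2.cvtColor(im,cv2.COLOR_BGR2HSV).astype(int)
    win=mask(c,T,[(outline('B')*1.12,.008)],w)>0
    m=((hsv[...,0]>21)&(hsv[...,0]<34)&(hsv[...,2]>130)&win).astype(np.uint8)
    ct=np.vstack(cv2.findContours(m,0,1)[0])
    P=np.array([ray(c,T,q,.008)[:2] for q in cv2.convexHull(ct)[:,0].astype(float)]).astype(np.float32)*1000
    print(nm,cv2.fitEllipse(P))
E
```

```text
S rim [0.46253614 0.2477206  0.046     ]
O ((455.84930419921875, 75.97693634033203), (83.35193634033203, 39.76409149169922), 61.4181022644043)
Q ((470.360595703125, -259.6037902832031), (52.021514892578125, 52.32968521118164), 70.69621276855469)
bS ((462.22442626953125, 248.77322387695312), (109.41150665283203, 110.37629699707031), 74.03545379638672)
bO ((456.01934814453125, 73.27594757080078), (102.26878356933594, 111.52930450439453), 90.87808990478516)
bQ ((476.3314514160156, -260.3815002441406), (95.18319702148438, 111.999755859375), 153.46530151367188)
```

Measured tops match the given sizes, and all moulds sit within about 1.5 mm and 0.5° of their silhouettes. The arm is clear, so I'm handing in.

```bash
python3 -c "
from bench import *
print(close_job())"
```

```text
the job is handed in; nothing more can be done
None
```

All four moulds stand upright on their matching bats, measured within about 1.5 mm of centre (square and oblong within about 0.5° of their silhouettes); the jar and rolling pin were left alone, and I handed the job in at about 32 s.

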